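# Start and run home the filler plug of a glaze pot

### The arm

A 7-joint arm with a two-finger parallel gripper is mounted at the origin on the work surface. World frame = base frame: x ahead of the robot, y to its left, z up, the work surface at z = 0. Lengths are in mm, angles in rad, forces in N, time in s.
With the tool pointing down it reaches from about 425 to 875 mm from the base axis. Payload 4.7 kg.
Tool frame: the origin (TCP) lies midway between the tips of the shut fingers; the grasp point (between the pads) lies 19 mm behind it; z points along the fingers, x is the direction in which the jaws open and shut, and the axes are right-handed (so a half turn about z gives the same grasp; the last joint's range is limited). The gripper opens to 85 mm and grips with 20 to 120 N. Pads are 22 mm wide; open, the fingers measure 114 mm over their backs; the gripper's body (76 mm by 85 mm) begins 54 mm behind the grasp point. The pads swing forward as they close: fully open they stand 13 mm farther back than shut.
Start: joints at [-1.196, 0.321, -0.07, 1.45, 0.023, 1.371, -0.057], TCP at [229.492, 608.16, 231.349] pointing down, gripper open.
Joint ranges: [-2.86, 2.86], [-0.3, 2.09], [-1.38, 1.24], [0.06, 2.45], [-1.56, 4.7], [0.09, 2.05], [-2.69, 2.69]. Speed limits (rad/s): [2.57, 2.57, 3.14, 3.14, 3.14, 3.14, 3.14].

### API

Orientations are given as a unit quaternion [w, x, y, z].
In Python, from workcell import arm, eyes, spotter gives the robot as it stands. The module is installed in compiled form; this text tells all that it offers.
- The arm moves only by the tool carry_out, never from a script. Its arguments are lists of equal length, an entry for each row: "translation": the shift along the tool's x, y, z in cm, a list of three; "rot": the turn, a rotation vector about the tool's x, y, z in rad, a list of three; "gripper": the opening, from 0 (shut) to 1 (fully open). A call has 1 to 20 rows; each row is the pose to reach, as a shift and turn from the pose measured when the call began, along the tool's axes at that moment; what a row does not reach only later rows make up. A row lasts 1/8 s, in which the tool goes at most 62.5 mm and 10.7 degrees, less where a joint would pass 70% of its speed; a pose out of reach is approached as far as the arm can. A call with a gripper value outside its range is refused whole. The fingers move at their own pace and stop on an object; "grip_force" is the grip in N (left out, the last holds). Time passes only in rows, so rows that repeat a pose let the fingers close. It gives the time, the measured TCP pose, the force and the opening at its end, in the units of the state.
- arm.state(): the state, without advancing time (a new reading comes with each control period).
- eyes.get_image(name): name is "scene" or "top" or "wrist"; returns (picture, depth): 384x512x3 uint8, blue, green, red; 384x512 float32, mm along the optical axis (not along the pixel's ray), 0 where there is no reading.
- eyes.calibration(name): a dict with "fx", "fy", "cx", "cy" (pixels), "R" (3x3) and "t" (3): a world point X has camera coordinates R X + t. Camera axes: x right, y down, z forward; pixel columns grow to the right and rows downward; lengths in mm; the calibration is good to about 2 mm. The wrist camera is an equidistant fisheye: a pixel r from the principal point sees the ray r / f radians off the axis. A picture is of the moment at which its call begins: read the wrist's pose just before it. calibration takes no time and is no camera call; for the wrist camera it gives the pose at the moment of the call.
- arm.sign_off(): hands the job in, once; it reports no verdict.
Trained networks look in the newest picture that a camera, given by its name, has taken for a name from the list of things; names that differ only in an ending like _2 or _b are one class to them, and where a whole thing is asked for, a point or a joint stands for the part that bears it (a point fixed in the world has none). Each returns a list of dicts, best first, with "p" (0 to 1); they miss things now and then, are a little off and sometimes report something else, mostly with a low value. They report only what shows in the picture. A call takes as long as a camera call. They do not tell look-alikes from the thing itself.
- spotter.look_for(camera, thing): "xy" ([column, row] in pixels, amid what is visible of it).
- spotter.silhouettes(camera, thing): "mask" (384x512 bool, what is visible of it) and "xy" ([column, row] in pixels, amid what is visible of it).
- spotter.place_of(camera, thing): "xy" ([column, row] in pixels: a listed point, or the origin of a listed thing).
The state is a dict: "t": time; "qpos": joint angles; "joint_velocities": joint speeds; "effort": joint torques, N m; "tool_pos": TCP position; "tcp_rot": TCP orientation; "force": force on the tool from outside, world axes, zero at the start; "wrist_torque": the same for the moment, N m; "finger_gap": finger opening in mm.
Only numpy, scipy, OpenCV 4.12 (cv2) and the standard library are available. Lean on these libraries where they do the work, as an engineer would, in place of code of your own. Each camera call takes 0.05 s, during which the arm holds its last target.

### The job

The steel filler plug has been left sitting loose on top of the thread in the neck of the glaze pot. Without lifting it, gently back it off (anticlockwise from above) until it drops into the thread start, then run it in clockwise until its flange sits fully home on the neck rim, nip it up just snug against the thread's end, and let go. Never force it either way - the brass thread bush in the neck must not be wrenched round - and leave the things around the pot where they are.

Things in the scene. Friction and masses are not known exactly. Their poses are not given: they have to be found in the camera images.
- neck_rim (a point): centre of the level rim of the filler neck, 130 mm above the table, 78 mm outside diameter, z up. The fixed steel pot is a squat can 170 mm across (182 mm at its bolted band), 95 mm high, neck mid-top; a brass valve with dark cap, 121 mm high, stands 60 mm off the axis along x. The pot's yaw tells nothing of where the thread starts.
- plug_flange (a point): centre of the underside of the loose plug's round flange (74 mm diameter, 8 mm thick); z is the plug's axis, x runs along its grip bar. Plug about 0.3 to 0.45 kg. At the start it stands 16.6 mm above the rim (neck_rim); fully home, 0.
- plug_pins (a point): on the plug's axis, level with its three 6 mm pins (its thread) set at 120 degrees round the 44 mm stem, 17.6 mm below plug_flange. At the start they rest on the level tops of the three thread ridges, an end stop close by blocks clockwise turning. Backed off (anticlockwise) 0.35 to 1.25 rad, they come over notches, each leaving 0.4 rad of play before its far wall blocks.
- neck_seat (a point): on the neck's axis, 11 mm below the rim: height of the thread start. Over the notches the plug, if not held up, drops about 10 mm by its own weight (flange 6.3 mm above the rim). From there clockwise turning by about 1 to 1.5 rad runs it down, 6.4 mm per rad, by its weight and the thread, until the flange meets the rim; at most 0.4 rad further the thread blocks it: snug. It stays where it is left.
- plug_bar (a point): centre of the plug's upright grip bar, a flat bar 56 mm long (along x), 14 mm thick (along y) and 44 mm high; its bottom stands on the flange, its centre is 22 mm above the flange's upper side and 30 mm above plug_flange
- thread_bush (a joint): twist (rad, anticlockwise from above positive, 0 unloaded) of the brass thread bush in the neck, held by a spring of 4 N m per rad: it shows the torque that the plug puts on the thread. Turning freely it stays within about 0.03; a snug plug has been turned clockwise until it reads about -0.05 to -0.10 (0.2 to 0.4 N m) for a moment; 0.15 rad (0.6 N m) either way is wrenched.
- vase: bystander, to be left alone: plum vase, 72 mm across, 120 mm high; origin on its underside
- bowl: bystander, to be left alone: pale bowl, 110 mm across, 50 mm high; origin on its underside
- kiln_ring: bystander, to be left alone: sand-coloured kiln ring, 100 mm across, 25 mm high; origin on its underside
- test_cup: bystander, to be left alone: small plum cup, 56 mm across, 50 mm high, close beside the pot; origin on its underside
- glaze_jar: bystander, to be left alone: white jar with black lid, 60 mm across, 90 mm high; origin on its underside
- wrench: bystander, to be left alone: steel wrench, 150 mm long, lying close beside the pot; origin on its underside
- glaze_brush: bystander, to be left alone: brush, 160 mm long, lying close beside the pot; origin on its underside
Things that resemble listed ones, but are neither listed nor needed, are in the scene too. What is shaped like the part that bears plug_flange but green or orange is not meant. Leave any blue or red look-alike of the part that bears neck_rim alone.

How it is judged:
By the outcome, as a careful person would: the job done as asked, in the order asked, and still so for the second after the job is handed in, with the robot touching nothing.
It also fails if it takes over 51 s, if anything falls off the work surface, if the arm or the gripper's body presses on something with over 40 N, if the wrist force passes 120 N, or if a joint passes its speed limit or range.

## Working session

There is one attempt and no reset: what is moved stays moved. The work goes in short steps, Python scripts to look and compute and a tool call to move; the robot and the scene stay as the last step left them, time stands still between calls to the robot, and variables do not carry over. Pictures are saved under pics/ and viewed, and the job is handed in when it is done.

Besides the shell and the picture viewer there is one more tool, called after "Request:" as name(argument=value, ...), one argument or row to a line, values as JSON. carry_out: Moves the arm, as the interface text tells. Its arguments: {"type":"object","properties":{"translation":{"type":"array"},"rot":{"type":"array"},"gripper":{"type":"array"},"grip_force":{"type":"number"}},"required":["translation","rot","gripper"]}

```bash
mkdir -p pics; cat > h.py <<'E'
import numpy as np, cv2
from workcell import arm, eyes, spotter
from scipy.spatial.transform import Rotation as Ro
def rot(q): return Ro.from_quat([q[1],q[2],q[3],q[0]])
def unproj(c,u,v,d=None,z=None):
    if c['fx'] is None: return
    r=np.array([(u-c['cx'])/c['fx'],(v-c['cy'])/c['fy'],1.0])
    R=np.array(c['R']);t=np.array(c['t'])
    o=-R.T@t; w=R.T@r
    k=d if d is not None else (z-o[2])/w[2]
    return o+k*w
E
python3 - <<'E'
from h import *
print(arm.state())
for n in ['scene','top','wrist']:
    p,d=eyes.get_image(n); cv2.imwrite(f'pics/{n}0.png',p); np.save(f'{n}0.npy',d)
    c=eyes.calibration(n); print(n,c)
for n in ['top','scene']:
  for th in ['plug_flange','plug_bar','neck_rim']:
    for r in spotter.place_of(n,th)[:3]: print(n,th,r)
E
```

```text
{'t': 0.0, 'qpos': array([-1.19588566,  0.32180907, -0.07006188,  1.45169342,  0.02259919,
        1.37079181, -0.05694273]), 'joint_velocities': array([ 0.0003632 ,  0.00083199,  0.00064283,  0.00149836,  0.00092564,
        0.00128701, -0.00043007]), 'effort': array([-1.72730779e-04, -4.93584144e+01, -3.81895099e-01, -3.14327002e+01,
        1.30400856e-02,  1.11652538e-02, -4.00836356e-06]), 'tool_pos': array([229.33851031, 607.61560883, 230.22312216]), 'tcp_rot': array([ 5.87328515e-04,  8.22515356e-01,  5.68742097e-01, -7.56305549e-04]), 'force': array([ 0.3444852 ,  0.57150241, -0.19450911]), 'wrist_torque': array([-0.02484895,  0.01018077,  0.01039445]), 'finger_gap': 85.29766070297279}
scene {'fx': 468.9132775830254, 'fy': 468.9132775830254, 'cx': 259.12231608256155, 'cy': 192.2755005609946, 'R': array([[-0.32099051,  0.94707601,  0.00348142],
       [ 0.63945791,  0.21943876, -0.73684477],
       [-0.69861197, -0.23429396, -0.676053  ]]), 't': array([ 158.02661356, -209.83742589, 1686.07571655])}
top {'fx': 400.03214969393537, 'fy': 400.03214969393537, 'cx': 262.875608459910
[... 638 characters left out ...]
 136.4], 'p': 0.75}
top plug_flange {'xy': [336.9, 170.6], 'p': 0.73}
top plug_bar {'xy': [287.1, 180.8], 'p': 0.79}
top plug_bar {'xy': [258.7, 131.9], 'p': 0.71}
top plug_bar {'xy': [335.3, 167.5], 'p': 0.5}
top neck_rim {'xy': [214.4, 143.2], 'p': 0.71}
top neck_rim {'xy': [285.1, 181.0], 'p': 0.56}
scene plug_flange {'xy': [152.6, 223.7], 'p': 0.97}
scene plug_flange {'xy': [225.8, 189.8], 'p': 0.91}
scene plug_bar {'xy': [231.0, 276.6], 'p': 0.92}
scene plug_bar {'xy': [227.9, 180.3], 'p': 0.9}
scene plug_bar {'xy': [146.6, 215.8], 'p': 0.77}
scene neck_rim {'xy': [312.4, 257.2], 'p': 0.93}
scene neck_rim {'xy': [229.4, 189.0], 'p': 0.74}
scene neck_rim {'xy': [195.9, 120.8], 'p': 0.64}
```

View pics/top0.png

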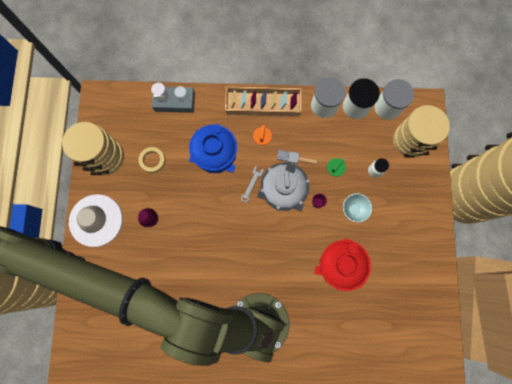

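View pics/scene0.png

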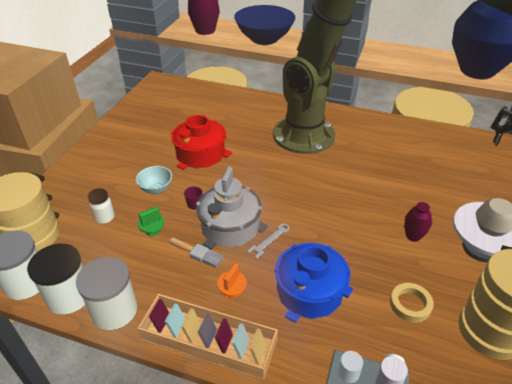

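View pics/wrist0.png

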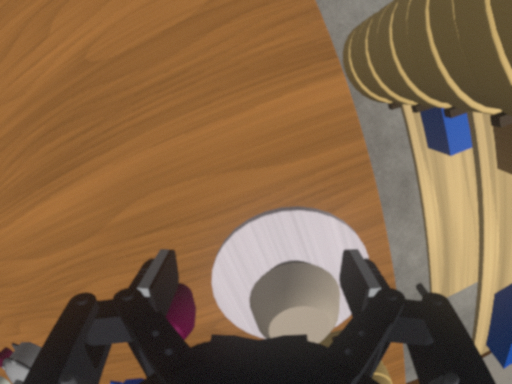

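```bash
python3 - <<'E'
from h import *
ct=eyes.calibration('top'); cs=eyes.calibration('scene')
def pz(c,u,v,z): return unproj(c,u,v,z=z).round(1)
print('top bar',pz(ct,287.1,180.8,176.6),'flange',pz(ct,288.7,183.9,146.6),'rim',pz(ct,285.1,181,130))
print('scene bar',pz(cs,227.9,180.3,176.6),'fl',pz(cs,225.8,189.8,146.6),'rim',pz(cs,229.4,189,130))
for n,c,(x0,x1,y0,y1) in [('top',ct,(250,340,140,220)),('scene',cs,(180,280,150,250))]:
    d=np.load(f'{n}0.npy'); p=cv2.imread(f'pics/{n}0.png')
    cv2.imwrite(f'pics/{n}_crop.png',cv2.resize(p[y0:y1,x0:x1],None,fx=6,fy=6,interpolation=cv2.INTER_CUBIC))
    pts=[];
    for v in range(y0,y1):
        for u in range(x0,x1):
            if d[v,u]>0:
                pts.append(np.r_[unproj(c,u,v,d=d[v,u]),u,v])
    pts=np.array(pts)
    m=pts[:,2]>188
    q=pts[m]; print(n,m.sum(),q.mean(0).round(1),q.min(0).round(1),q.max(0).round(1))
    w,V=np.linalg.eigh(np.cov(q[:,:2].T)); print(np.sqrt(w),V[:,1])
    for lo,hi in [(150,160),(115,128)]:
        q=pts[(pts[:,2]>lo)&(pts[:,2]<hi)];print(lo,len(q),q.mean(0).round(1),q.min(0).round(1),q.max(0).round(1))
E
```

```text
top bar [498.9 -89.  176.6] flange [494.7 -97.  146.6] rim [508.8 -85.2 130. ]
scene bar [510.3 -81.  176.6] fl [516.3 -85.9 146.6] rim [493.3 -85.4 130. ]
top 71 [503.4 -85.3 197.1 286.5 178.2] [476.  -94.3 188.2 284.  170. ] [532.6 -77.2 206.7 289.  186. ]
[ 4.18873686 17.23535816] [-0.99869847 -0.05100359]
150 218 [502.  -83.7 154.3 285.1 181.3] [ 470.  -121.9  150.1  276.   171. ] [540.2 -51.  160.  296.  190. ]
115 89 [544.6 -95.2 121.7 287.7 172. ] [ 465.7 -117.9  115.6  275.   163. ] [579.7 -48.8 127.7 294.  193. ]
scene 95 [509.3 -82.5 195.2 227.2 174.6] [477.2 -91.8 188.2 222.  167. ] [534.2 -75.6 200.1 232.  182. ]
[ 4.20416377 17.12968063] [-0.99832447 -0.05786411]
150 281 [512.1 -80.1 152.9 228.3 187.6] [ 470.1 -120.8  150.1  215.   178. ] [543.7 -48.  159.5 241.  196. ]
115 304 [541.3 -84.7 121.4 223.1 203. ] [ 483.9 -120.8  115.2  208.   190. ] [580.9 -44.6 128.  242.  213. ]
```

View pics/top_crop.png

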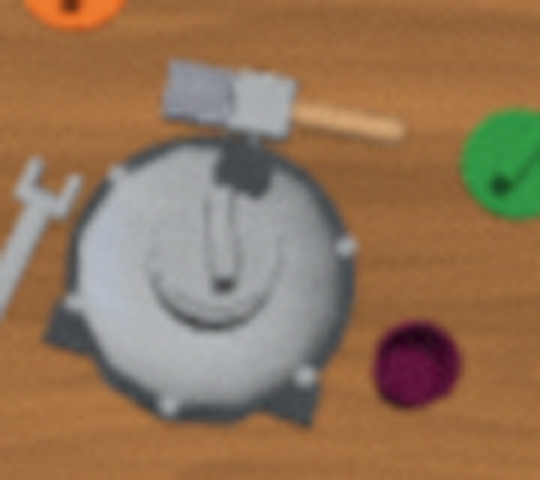

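View pics/scene_crop.png

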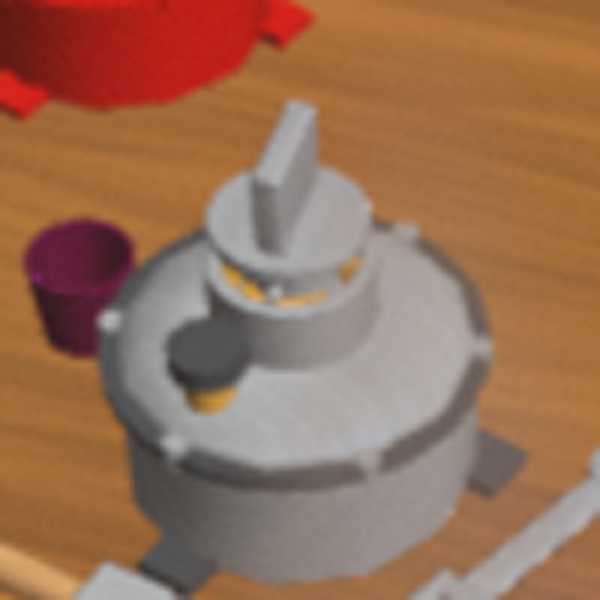

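```bash
cat >> h.py <<'E'
def toward(pos,ang):
    """shift (cm, tool axes) and rotvec to world TCP pos, tool down, tool x at world angle ang(deg)"""
    s=arm.state(); R=rot(s['tcp_rot'])
    a=np.radians(ang); x=np.array([np.cos(a),np.sin(a),0]); z=np.array([0,0,-1.]); y=np.cross(z,x)
    T=Ro.from_matrix(np.c_[x,y,z])
    return (R.inv().apply(np.array(pos)-s['tool_pos'])/10).round(2).tolist(), (R.inv()*T).as_rotvec().round(3).tolist()
def yaw():
    x=rot(arm.state()['tcp_rot']).apply([1,0,0]); return np.degrees(np.arctan2(x[1],x[0]))
def st():
    s=arm.state(); print('t',round(s['t'],2),'pos',s['tool_pos'].round(1),'yaw',round(yaw(),2),'F',s['force'].round(2),'M',s['wrist_torque'].round(3),'gap',round(s['finger_gap'],2),'q',s['qpos'].round(2))
E
python3 - <<'E'
from h import *
st()
c=eyes.calibration('wrist'); print(-np.array(c['R']).T@np.array(c['t']))
s=arm.state();T=s['tool_pos']
p0=np.array([229,608,230.]);p1=np.array([505,-84,285.])
for k in range(1,17):
    f=k/16; r=np.hypot(*p0[:2])*(1-f)+f*np.hypot(*p1[:2])
    a=np.arctan2(p0[1],p0[0])*(1-f)+f*np.arctan2(p1[1],p1[0])
    p=[r*np.cos(a),r*np.sin(a),230+55*min(1,f*2)]
    print(k,toward(p,69.3-156.2*f), np.round(p))
E
```

```text
t 0.45 pos [229.5 608.1 231.3] yaw 69.33 F [-0.53 -0.45 -0.33] M [-0.036 -0.008  0.005] gap 85.31 q [-1.2   0.32 -0.07  1.45  0.02  1.37 -0.06]
[154.09107833 635.79219455 374.95198512]
1 ([-1.12, 5.46, -0.56], [0.0, 0.0, 0.171]) [277. 578. 237.]
2 ([-2.68, 10.78, -1.25], [0.0, 0.0, 0.341]) [321. 545. 244.]
3 ([-4.66, 15.87, -1.94], [0.0, 0.0, 0.512]) [362. 508. 251.]
4 ([-7.06, 20.71, -2.62], [0.0, 0.0, 0.682]) [398. 469. 258.]
5 ([-9.84, 25.25, -3.31], [0.0, 0.0, 0.852]) [431. 427. 264.]
6 ([-12.96, 29.46, -4.0], [0.0, 0.0, 1.023]) [459. 383. 271.]
7 ([-16.39, 33.34, -4.68], [0.0, 0.0, 1.193]) [484. 337. 278.]
8 ([-20.1, 36.84, -5.37], [0.0, 0.0, 1.364]) [503. 290. 285.]
9 ([-24.04, 39.96, -5.37], [0.0, 0.0, 1.534]) [518. 242. 285.]
10 ([-28.18, 42.68, -5.37], [0.0, 0.0, 1.704]) [529. 194. 285.]
11 ([-32.49, 44.98, -5.37], [0.0, 0.0, 1.875]) [536. 145. 285.]
12 ([-36.91, 46.87, -5.37], [0.0, -0.0, 2.045]) [538.  97. 285.]
13 ([-41.42, 48.33, -5.37], [0.0, -0.0, 2.216]) [535.  50. 285.]
14 ([-45.97, 49.37, -5.37], [0.0, -0.0, 2.386]) [529.   4. 285.]
15 ([-50.51, 50.0, -5.37], [0.0, -0.0, 2.556]) [519. -41. 285.]
16 ([-55.03, 50.21, -5.37], [0.0, -0.0, 2.727]) [505. -84. 285.]
```

Request:
carry_out(
  translation=[
    [-1.1,5.5,-0.6],
    [-2.7,10.8,-1.25],
    [-4.7,15.9,-1.9],
    [-7.1,20.7,-2.6],
    [-9.8,25.2,-3.3],
    [-13,29.5,-4],
    [-16.4,33.3,-4.7],
    [-20.1,36.8,-5.4],
    [-24,40,-5.4],
    [-28.2,42.7,-5.4],
    [-32.5,45,-5.4],
    [-36.9,46.9,-5.4],
    [-41.4,48.3,-5.4],
    [-46,49.4,-5.4],
    [-50.5,50,-5.4],
    [-55,50.2,-5.4],
    [-55,50.2,-5.4],
    [-55,50.2,-5.4],
  ],
  rot=[
    [0,0,0.17],
    [0,0,0.34],
    [0,0,0.51],
    [0,0,0.68],
    [0,0,0.85],
    [0,0,1.02],
    [0,0,1.19],
    [0,0,1.36],
    [0,0,1.53],
    [0,0,1.7],
    [0,0,1.87],
    [0,0,2.04],
    [0,0,2.21],
    [0,0,2.38],
    [0,0,2.55],
    [0,0,2.727],
    [0,0,2.727],
    [0,0,2.727],
  ],
  gripper=[1,1,1,1,1,1,1,1,1,1,1,1,1,1,0.7,0.6,0.6,0.6],
  grip_force=20,
)

```text
t: 2.7
tool_pos: [505.2, -82.9, 285.5]
tcp_rot: [-0.001, 0.726, -0.687, -0.0]
force: [-0.7, 1.6, 0.6]
finger_gap: 51.3
```

```bash
python3 - <<'E'
from h import *
st()
c=eyes.calibration('wrist')
p,d=eyes.get_image('wrist'); cv2.imwrite('pics/w1.png',p); np.save('w1.npy',d)
st()
R=np.array(c['R']);t=np.array(c['t'])
v,u=np.mgrid[0:384,0:512]
dx=u-c['cx'];dy=v-c['cy'];r=np.hypot(dx,dy);th=r/c['fx']
k=np.where(r>0,np.tan(th)/np.maximum(r,1e-9),0)
P=np.stack([dx*k*d,dy*k*d,d],-1)
W=(P-t)@R
m=(d>0)&(W[...,2]>190)&(W[...,2]<206)&(abs(W[...,0]-505)<45)&(abs(W[...,1]+84)<30)
q=W[m]; print(len(q),q.mean(0),q.min(0),q.max(0), np.median(q,0))
(cx,cy),(w,h),a=cv2.minAreaRect(q[:,:2].astype(np.float32)); print(cx,cy,w,h,a)
w,V=np.linalg.eigh(np.cov(q[:,:2].T)); print(np.sqrt(w),np.degrees(np.arctan2(V[1,1],V[0,1])))
m2=(d>0)&(W[...,2]>150)&(W[...,2]<159)&(np.hypot(W[...,0]-505,W[...,1]+84)<45)
q=W[m2];print(len(q),q.mean(0),q.min(0),q.max(0)); print(cv2.minEnclosingCircle(q[:,:2].astype(np.float32)))
p[m]=(0,255,0); p[m2]=(255,255,0); cv2.imwrite('pics/w1m.png',p)
E
```

```text
t 2.7 pos [505.2 -82.9 285.5] yaw -86.84 F [-0.67  1.58  0.59] M [ 0.052 -0.014 -0.003] gap 51.32 q [-0.54 -0.02  0.65  1.72  0.01  1.43 -1.41]
t 2.75 pos [505.3 -82.3 285.4] yaw -86.77 F [0.21 1.26 0.16] M [-0.015 -0.056  0.   ] gap 50.85 q [-0.54 -0.02  0.65  1.72  0.01  1.43 -1.41]
1070 [507.20232179 -87.21723478 198.97019048] [477.37871168 -95.90914652 190.66933918] [532.61254289 -78.62984288 201.34940482] [507.75540568 -87.18780442 199.2722397 ]
505.06982421875 -87.17174530029297 55.14986801147461 13.95265007019043 3.7598907947540283
[ 3.97860974 15.85329301] -175.86784257251705
3304 [508.22514847 -87.0364671  155.48277202] [ 469.98703889 -124.28493419  150.23919812] [541.42425259 -50.82416475 158.77526316]
((504.67852783203125, -87.42647552490234), 37.05462646484375)
```

View pics/w1.png

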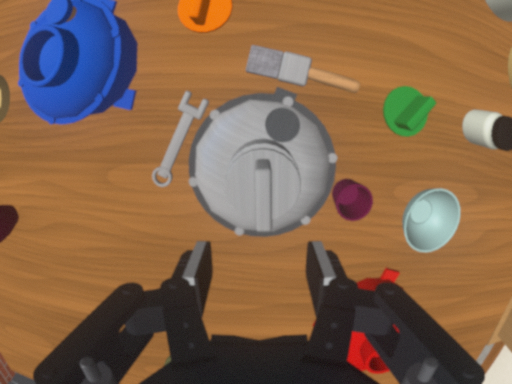

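View pics/w1m.png

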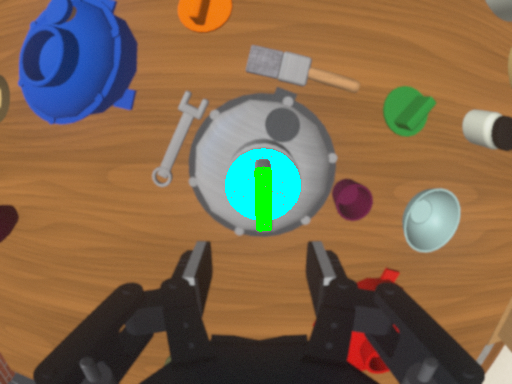

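```bash
python3 - <<'E'
from h import *
st(); print(toward([505,-86,200],-86.3),toward([505,-86,161],-86.3))
E
```

```text
t 2.75 pos [505.3 -82.3 285.4] yaw -86.77 F [0.21 1.26 0.16] M [-0.015 -0.056  0.   ] gap 50.85 q [-0.54 -0.02  0.65  1.72  0.01  1.43 -1.41]
([0.37, 0.05, 8.54], [-0.0, 0.0, -0.008]) ([0.37, 0.06, 12.44], [-0.0, 0.0, -0.008])
```

Request:
carry_out(
  translation=[
    [0.37,0.05,3],
    [0.37,0.05,6],
    [0.37,0.05,8],
    [0.37,0.05,10],
    [0.37,0.05,11.5],
    [0.37,0.05,12.4],
    [0.37,0.05,12.4],
    [0.37,0.05,12.4],
  ],
  rot=[
    [0,0,-0.008],
    [0,0,-0.008],
    [0,0,-0.008],
    [0,0,-0.008],
    [0,0,-0.008],
    [0,0,-0.008],
    [0,0,-0.008],
    [0,0,-0.008],
  ],
  gripper=[0.6,0.5,0.45,0.45,0.45,0.45,0.45,0.45],
)

```text
t: 3.75
tool_pos: [505.6, -86.0, 162.0]
tcp_rot: [-0.001, 0.73, -0.684, 0.0]
force: [-0.8, 0.8, -0.4]
finger_gap: 38.2
```

```bash
cat >> h.py <<'E'
def wcloud(name):
    c=eyes.calibration('wrist')
    p,d=eyes.get_image('wrist'); cv2.imwrite(f'pics/{name}.png',p)
    R=np.array(c['R']);t=np.array(c['t'])
    v,u=np.mgrid[0:384,0:512]
    dx=u-c['cx'];dy=v-c['cy'];r=np.hypot(dx,dy);th=r/c['fx']
    k=np.where(r>0,np.tan(th)/np.maximum(r,1e-9),0)
    P=np.stack([dx*k*d,dy*k*d,d],-1)
    return p,d,(P-t)@R
E
python3 - <<'E'
from h import *
st()
p,d,W=wcloud('w2')
m=(d>0)&(W[...,2]>190)&(W[...,2]<206)&(abs(W[...,0]-505)<45)&(abs(W[...,1]+86)<12)
q=W[m]; print(len(q),q.mean(0),q.min(0),q.max(0)); print(cv2.minAreaRect(q[:,:2].astype(np.float32)))
p[m]=(0,255,0);cv2.imwrite('pics/w2m.png',p)
st()
E
```

```text
t 3.75 pos [505.6 -86.  162. ] yaw -86.3 F [-0.76  0.83 -0.4 ] M [ 0.007 -0.034  0.02 ] gap 38.2 q [-0.52  0.08  0.67  1.9  -0.05  1.18 -1.34]
3283 [510.72854013 -87.10526167 198.66502691] [477.00297383 -96.07909198 190.053572  ] [533.18255186 -78.56975037 201.61263504]
((505.1258850097656, -87.59124755859375), (56.25095748901367, 14.343317031860352), 4.509922504425049)
t 3.8 pos [505.6 -86.  162.1] yaw -86.3 F [ 0.63 -0.39 -0.22] M [-0.03   0.007  0.053] gap 38.57 q [-0.52  0.08  0.67  1.9  -0.05  1.18 -1.34]
```

View pics/w2.png

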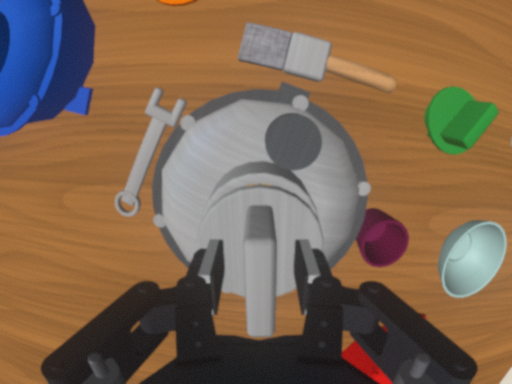

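View pics/w2m.png

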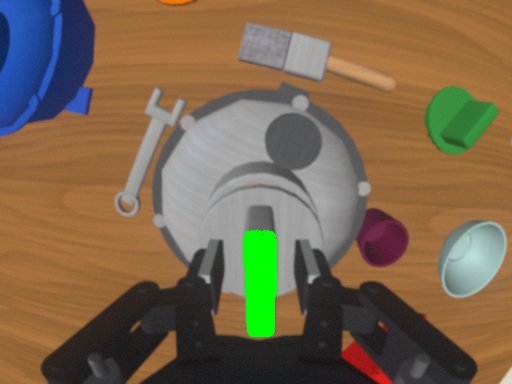

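```bash
python3 - <<'E'
from h import *
st(); print(toward([505.2,-87.1,161],-85.9))
E
```

```text
t 3.8 pos [505.6 -86.  162.1] yaw -86.3 F [ 0.63 -0.39 -0.22] M [-0.03   0.007  0.053] gap 38.57 q [-0.52  0.08  0.67  1.9  -0.05  1.18 -1.34]
([0.11, 0.05, 0.11], [-0.002, 0.0, -0.007])
```

Request:
carry_out(
  translation=[
    [0.11,0.05,0.1],
    [0.11,0.05,0.1],
    [0.11,0.05,0.1],
    [0.11,0.05,0.1],
    [0.11,0.05,0.1],
  ],
  rot=[
    [0,0,-0.007],
    [0,0,-0.007],
    [0,0,-0.007],
    [0,0,-0.007],
    [0,0,-0.007],
  ],
  gripper=[0.4,0.3,0.24,0.21,0.21],
  grip_force=20,
)

```text
t: 4.42
tool_pos: [505.2, -87.1, 161.1]
tcp_rot: [-0.001, 0.732, -0.681, 0.0]
force: [0.0, 0.7, 0.8]
finger_gap: 17.7
```

```bash
python3 - <<'E'
from h import *
st()
p,d,W=wcloud('w3')
m=(d>0)&(W[...,2]>190)&(W[...,2]<206)&(abs(W[...,0]-505)<45)&(abs(W[...,1]+86)<12)
q=W[m]; print(len(q),q.mean(0)); print(cv2.minAreaRect(q[:,:2].astype(np.float32)))
cv2.imwrite('pics/w3c.png',cv2.resize(p[190:350,170:350],None,fx=4,fy=3.7))
E
```

```text
t 4.42 pos [505.2 -87.1 161.1] yaw -85.91 F [0.03 0.67 0.85] M [ 0.011  0.037 -0.011] gap 17.73 q [-0.51  0.08  0.67  1.9  -0.05  1.18 -1.33]
4012 [510.43234191 -86.58706823 198.50792075]
((505.2164611816406, -88.17033386230469), (56.47574996948242, 23.974002838134766), 11.009117126464844)
```

View pics/w3c.png

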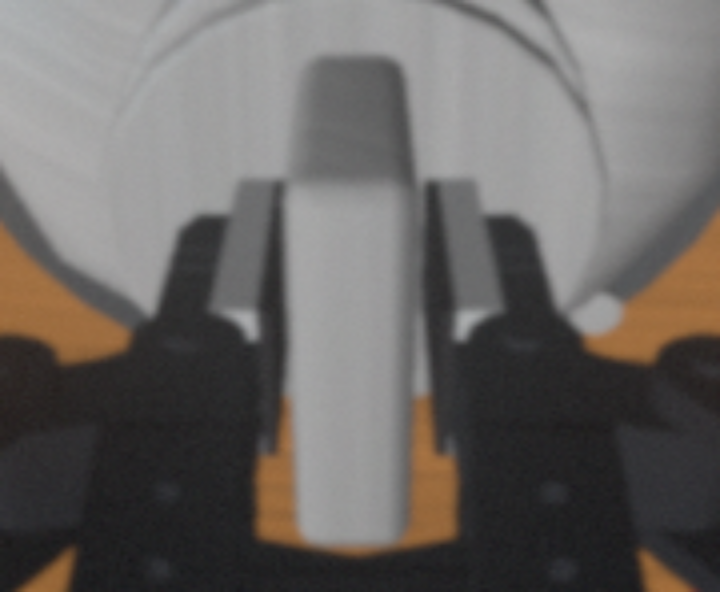

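Request:
carry_out(
  translation=[
    [-0.05,0,0],
    [-0.05,0,0],
    [-0.05,0,0],
    [-0.05,0,0],
    [-0.05,0,0],
    [-0.05,0,0],
  ],
  rot=[
    [0,0,-0.05],
    [0,0,-0.1],
    [0,0,-0.15],
    [0,0,-0.2],
    [0,0,-0.25],
    [0,0,-0.3],
  ],
  gripper=[0.21,0.21,0.21,0.21,0.21,0.21],
)

```text
t: 5.22
tool_pos: [505.1, -86.7, 161.1]
tcp_rot: [-0.001, 0.826, -0.564, 0.0]
force: [0.1, -0.5, 0.1]
finger_gap: 17.9
```

```bash
cat >> h.py <<'E'
def look(name):
    st(); p,d,W=wcloud(name)
    s=arm.state(); R=rot(s['tcp_rot']); L=(W-s['tool_pos'])@R.as_matrix()   # tool frame
    # bar's top: within |x|<12 of tool, at y>12 / y<-12 beyond pads
    m=(d>0)&(abs(L[...,0])<13)&(abs(L[...,1])<33)&(W[...,2]>174)&(W[...,2]<204)
    zt=np.percentile(W[m][:,2],90); m&=abs(W[...,2]-zt)<3
    out=[]
    for lo,hi in [(-26,-14),(-12,12),(14,26)]:
        k=m&(L[...,1]>lo)&(L[...,1]<hi)
        if k.sum()>5: out.append((L[k][:,1].mean(),(np.percentile(L[k][:,0],2)+np.percentile(L[k][:,0],98))/2,np.ptp(np.percentile(L[k][:,0],[2,98])),k.sum(),np.median(W[k][:,2])))
    for o in out: print(np.round(o,1))
    if len(out)>1: print('bar rel angle about tool z',round(np.arctan2(-(out[-1][1]-out[0][1]),out[-1][0]-out[0][0]),3))
    # flange height
    k=(d>0)&(abs(np.hypot(L[...,0],L[...,1])-30)<6)&(W[...,2]<165)&(W[...,2]>130)
    print('bar top z',round(zt,1),'flange top z',k.sum(),np.percentile(W[k][:,2],[10,50,90]).round(1))
    cv2.imwrite(f'pics/{name}c.png',cv2.resize(p[150:350,140:380],None,fx=3,fy=3))
E
python3 -c "
from h import *
look('w4')"
```

```text
t 5.22 pos [505.1 -86.7 161.1] yaw -68.64 F [ 0.1  -0.52  0.15] M [ 0.041  0.016 -0.122] gap 17.86 q [-0.5   0.08  0.65  1.9  -0.05  1.18 -1.03]
[-20.1   4.1  13.6 874.  199.2]
[-1.000e+00  6.000e-01  2.220e+01  1.836e+03  1.993e+02]
[ 19.6  -2.6  13.8 490.  199.2]
bar rel angle about tool z 0.168
bar top z 199.9 flange top z 4996 [131.4 155.3 156.2]
```

View pics/w4c.png

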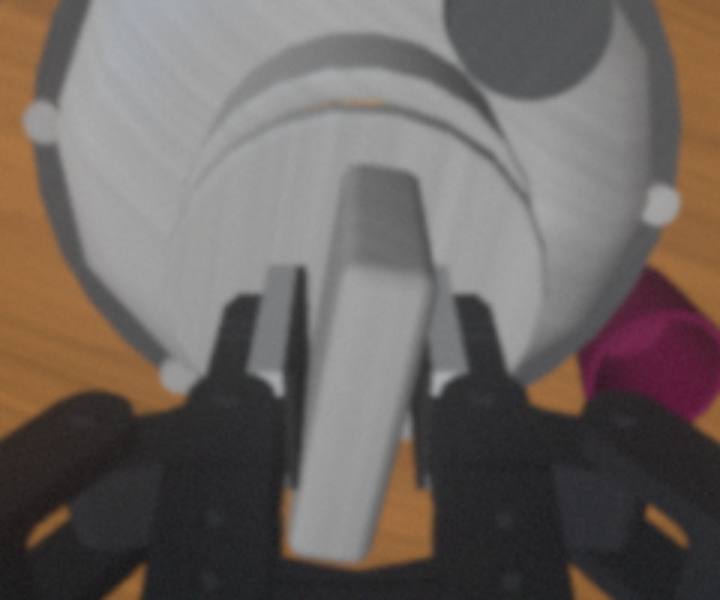

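Request:
carry_out(
  translation=[
    [0,0,0],
    [0,0,0],
    [0,0,0],
    [0,0,0],
    [0,0,0],
    [0,0,0],
  ],
  rot=[
    [0,0,-0.05],
    [0,0,-0.1],
    [0,0,-0.15],
    [0,0,-0.2],
    [0,0,-0.25],
    [0,0,-0.3],
  ],
  gripper=[0.21,0.21,0.21,0.21,0.21,0.21],
)

```text
t: 6.02
tool_pos: [505.1, -86.7, 161.1]
tcp_rot: [-0.001, 0.901, -0.433, 0.001]
force: [-0.2, -0.3, -0.1]
finger_gap: 17.7
```

```bash
python3 -c "
from h import *
look('w5')"
```

```text
t 6.03 pos [505.1 -86.7 161.1] yaw -51.33 F [-0.24 -0.31 -0.06] M [-0.052  0.02  -0.089] gap 17.69 q [-0.49  0.08  0.64  1.9  -0.05  1.18 -0.73]
[-20.3   4.1  13.4 873.  199.2]
[-1.100e+00  5.000e-01  2.220e+01  1.850e+03  1.993e+02]
[ 19.8  -2.9  13.5 489.  199.3]
bar rel angle about tool z 0.172
bar top z 200.0 flange top z 5060 [131.3 155.2 156.2]
```

Request:
carry_out(
  translation=[
    [0,0,0],
    [0,0,0],
    [0,0,0],
    [0,0,0],
    [0,0,0],
  ],
  rot=[
    [0,0,-0.05],
    [0,0,-0.1],
    [0,0,-0.15],
    [0,0,-0.2],
    [0,0,-0.25],
  ],
  gripper=[0.21,0.21,0.21,0.21,0.21],
)

```text
t: 6.7
tool_pos: [505.1, -86.7, 161.0]
tcp_rot: [-0.001, 0.949, -0.317, 0.001]
force: [-0.2, 0.6, 0.3]
finger_gap: 17.9
```

```bash
python3 -c "
from h import *
look('w6')"
```

```text
t 6.7 pos [505.1 -86.7 161. ] yaw -36.91 F [-0.21  0.59  0.27] M [ 0.001  0.072 -0.135] gap 17.92 q [-0.48  0.08  0.63  1.9  -0.05  1.18 -0.48]
[-20.2   3.9  13.6 883.  199.2]
[-1.000e+00  4.000e-01  2.220e+01  1.845e+03  1.993e+02]
[ 19.7  -2.9  13.1 497.  199.3]
bar rel angle about tool z 0.169
bar top z 200.0 flange top z 5070 [131.3 155.2 156.2]
```

Request:
carry_out(
  translation=[
    [0,0,0],
    [0,0,0],
    [0,0,0],
    [0,0,0],
    [0,0,0],
  ],
  rot=[
    [0,0,-0.05],
    [0,0,-0.1],
    [0,0,-0.15],
    [0,0,-0.2],
    [0,0,-0.25],
  ],
  gripper=[0.21,0.21,0.21,0.21,0.21],
)

```text
t: 7.38
tool_pos: [505.1, -86.7, 161.1]
tcp_rot: [-0.0, 0.981, -0.195, 0.001]
force: [-0.4, 0.3, -0.4]
finger_gap: 17.9
```

```bash
python3 -c "
from h import *
look('w7')"
```

```text
t 7.38 pos [505.1 -86.7 161.1] yaw -22.52 F [-0.43  0.3  -0.38] M [ 0.022  0.01  -0.08 ] gap 17.91 q [-0.47  0.07  0.61  1.9  -0.05  1.18 -0.23]
[-20.3   3.8  13.7 877.  199.2]
[-1.000e+00  3.000e-01  2.220e+01  1.857e+03  1.993e+02]
[ 19.7  -3.1  13.1 494.  199.3]
bar rel angle about tool z 0.17
bar top z 200.0 flange top z 5087 [131.3 155.3 156.2]
```

Plug is at about 0.93 rad, still up. Continuing.

Request:
carry_out(
  translation=[
    [0,0,0],
    [0,0,0],
    [0,0,0],
    [0,0,0],
    [0,0,0],
  ],
  rot=[
    [0,0,-0.04],
    [0,0,-0.08],
    [0,0,-0.12],
    [0,0,-0.16],
    [0,0,-0.2],
  ],
  gripper=[0.21,0.21,0.21,0.21,0.21],
)

```text
t: 8.05
tool_pos: [505.1, -86.6, 161.0]
tcp_rot: [-0.0, 0.995, -0.096, 0.001]
force: [-0.5, 1.0, -0.4]
finger_gap: 18.0
```

```bash
python3 -c "
from h import *
look('w8')"
```

```text
t 8.05 pos [505.1 -86.6 161. ] yaw -11.02 F [-0.53  1.02 -0.36] M [ 0.06   0.005 -0.043] gap 18.03 q [-0.46  0.07  0.61  1.9  -0.05  1.18 -0.03]
[-2.500e+00  1.000e-01  2.450e+01  5.690e+02  1.991e+02]
bar top z 199.0 flange top z 4052 [130.9 149.4 153.9]
```

```bash
python3 -c "
from h import *
look('w9')"
```

```text
t 8.1 pos [505.  -86.6 161. ] yaw -10.95 F [-0.02 -0.21 -0.59] M [ 0.076 -0.03  -0.055] gap 17.89 q [-0.46  0.07  0.61  1.9  -0.05  1.18 -0.03]
[ -2.7   0.   24.5 561.  199.2]
bar top z 198.9 flange top z 4054 [130.9 149.4 153.9]
```

View pics/w9c.png

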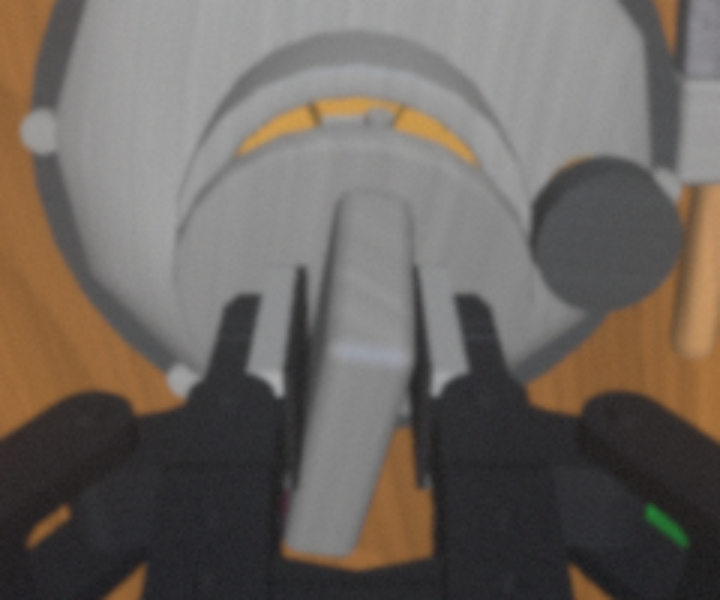

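Request:
carry_out(
  translation=[
    [0,0,0],
    [0,0,0],
    [0,0,0],
  ],
  rot=[
    [0,0,0.05],
    [0,0,0.1],
    [0,0,0.13],
  ],
  gripper=[0.21,0.21,0.21],
)

```text
t: 8.52
tool_pos: [505.0, -86.6, 161.0]
tcp_rot: [-0.0, 0.987, -0.162, 0.001]
force: [-0.0, 0.0, 0.2]
finger_gap: 17.9
```

```bash
cat >> h.py <<'E'
def plane(name,zlo=125):
    p,d,W=wcloud(name)
    X=W[...,0]-505;Y=W[...,1]+87
    k=(d>0)&(np.hypot(X,Y)<33)&(W[...,2]<162)&(W[...,2]>zlo)
    q=np.c_[X[k],Y[k],np.ones(k.sum())];z=W[k][:,2]; ok=np.ones(len(z),bool)
    for _ in range(6):
        c=np.linalg.lstsq(q[ok],z[ok],rcond=None)[0]; r=abs(z-q@c); ok=r<max(1.2,2*np.median(r))
    print('flange top plane: slope x,y',c[:2].round(3),'z centre',c[2].round(1),ok.sum(),len(z))
    cv2.imwrite(f'pics/{name}c.png',cv2.resize(p[150:350,140:380],None,fx=3,fy=3))
E
python3 -c "
from h import *
st();plane('w10');st()"
```

```text
t 8.53 pos [505.  -86.6 161. ] yaw -18.66 F [-0.01  0.02  0.19] M [ 0.004 -0.018  0.045] gap 17.91 q [-0.46  0.07  0.61  1.9  -0.05  1.18 -0.16]
flange top plane: slope x,y [0.003 0.002] z centre 145.2 3865 4260
t 8.57 pos [505.  -86.6 160.9] yaw -18.69 F [-0.12 -0.17 -0.65] M [ 0.027  0.024 -0.006] gap 18.1 q [-0.46  0.07  0.61  1.9  -0.05  1.18 -0.16]
```

View pics/w10c.png

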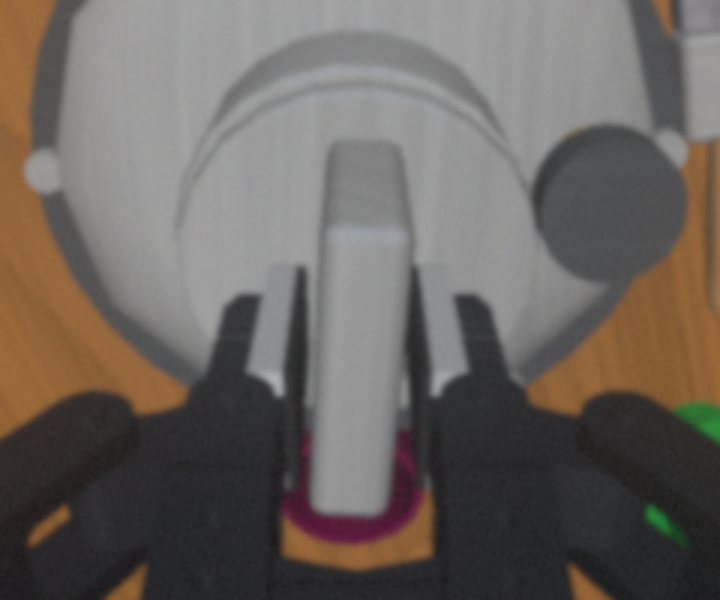

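Request:
carry_out(
  translation=[
    [0,0,0.4],
    [0,0,0.8],
    [0,0,1.1],
    [0,0,1.1],
    [0,0,1.1],
    [0,0,1.1],
    [0,0,1.1],
    [0,0,1.1],
    [0,0,1.1],
    [0,0,1.1],
    [0,0,1.1],
  ],
  rot=[
    [0,0,0],
    [0,0,0.05],
    [0,0,0.1],
    [0,0,0.15],
    [0,0,0.2],
    [0,0,0.25],
    [0,0,0.3],
    [0,0,0.35],
    [0,0,0.4],
    [0,0,0.45],
    [0,0,0.5],
  ],
  gripper=[0.21,0.21,0.21,0.21,0.21,0.21,0.21,0.21,0.21,0.21,0.21],
)

```text
t: 9.95
tool_pos: [504.7, -86.5, 149.3]
tcp_rot: [-0.0, 0.916, -0.402, 0.0]
force: [-0.1, -0.1, -2.2]
finger_gap: 17.7
```

```bash
python3 -c "
from h import *
plane('w11');look('w12')"
```

```text
flange top plane: slope x,y [ 0.005 -0.007] z centre 143.9 3801 4590
t 10.0 pos [504.7 -86.5 149.3] yaw -47.51 F [-0.12 -0.61 -1.29] M [-0.04  -0.078 -0.008] gap 18.24 q [-0.49  0.09  0.64  1.92 -0.06  1.16 -0.65]
[-20.2  -2.8  12.5 768.  187.7]
[-9.000e-01  5.000e-01  2.210e+01  1.694e+03  1.878e+02]
[ 19.4   4.   12.7 438.  187.8]
bar rel angle about tool z -0.17
bar top z 189.4 flange top z 4443 [142.9 143.8 145. ]
```

View pics/w12c.png

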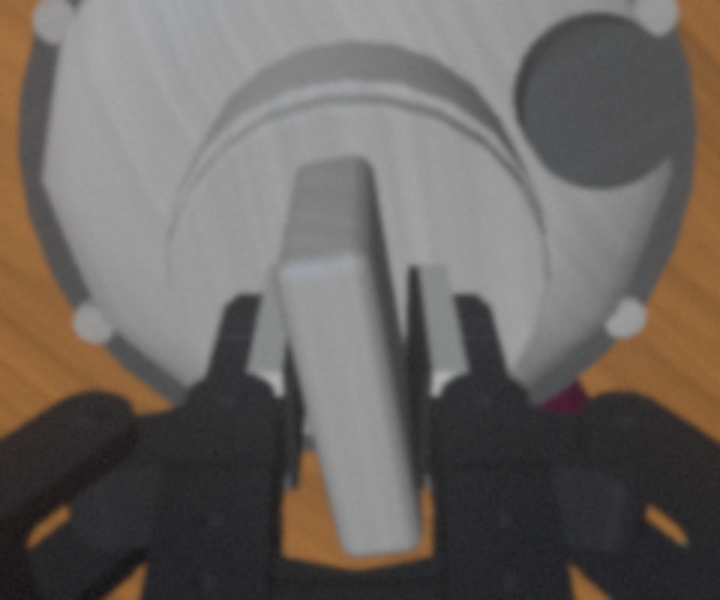

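Request:
carry_out(
  translation=[
    [0,0,0],
    [0,0,0],
    [0,0,0],
    [0,0,0],
    [0,0,0],
    [0,0,0],
    [0,0,0],
    [0,0,0],
    [0,0,0],
    [0,0,0],
  ],
  rot=[
    [0,0,0.05],
    [0,0,0.1],
    [0,0,0.15],
    [0,0,0.2],
    [0,0,0.25],
    [0,0,0.3],
    [0,0,0.35],
    [0,0,0.4],
    [0,0,0.45],
    [0,0,0.5],
  ],
  gripper=[0.21,0.21,0.21,0.21,0.21,0.21,0.21,0.21,0.21,0.21],
)

```text
t: 11.3
tool_pos: [504.5, -86.5, 149.1]
tcp_rot: [-0.0, 0.788, -0.616, -0.0]
force: [0.1, 0.0, -1.8]
finger_gap: 18.0
```

```bash
python3 -c "
from h import *
plane('w13');look('w14')"
```

```text
flange top plane: slope x,y [ 0.005 -0.013] z centre 140.7 3750 4609
t 11.35 pos [504.5 -86.5 149.1] yaw -76.1 F [-0.24  0.2  -1.3 ] M [-0.015 -0.038  0.044] gap 18.09 q [-0.51  0.09  0.67  1.92 -0.06  1.16 -1.15]
[ -3.    0.3  25.  265.  188.2]
bar top z 190.6 flange top z 4117 [139.8 140.7 142.5]
```

Request:
carry_out(
  translation=[
    [0,0,0],
    [0,0,0],
    [0,0,0],
    [0,0,0],
    [0,0,0],
  ],
  rot=[
    [0,0,0.05],
    [0,0,0.1],
    [0,0,0.15],
    [0,0,0.2],
    [0,0,0.25],
  ],
  gripper=[0.21,0.21,0.21,0.21,0.21],
)

```text
t: 12.02
tool_pos: [504.3, -86.5, 148.8]
tcp_rot: [-0.0, -0.706, 0.709, 0.0]
force: [0.0, 0.3, -1.8]
finger_gap: 18.0
```

```bash
python3 -c "
from h import *
plane('w15');st();print(toward([504.5,-86.5,149],-90-11))"
```

```text
flange top plane: slope x,y [-0.001 -0.007] z centre 139.3 3768 4698
t 12.07 pos [504.2 -86.5 148.8] yaw -90.34 F [-0.37 -0.1  -1.24] M [-0.002 -0.011 -0.028] gap 18.21 q [-0.53  0.09  0.68  1.92 -0.06  1.16 -1.4 ]
([-0.0, -0.03, -0.02], [0.001, 0.0, 0.186])
```

View pics/w15c.png

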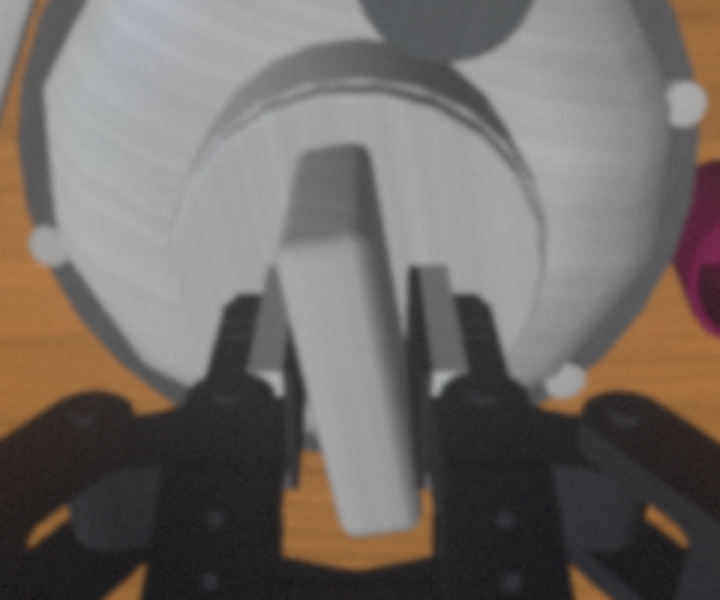

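Request:
carry_out(
  translation=[
    [0,0,0],
    [0,0,0],
    [0,0,0],
  ],
  rot=[
    [0,0,0.04],
    [0,0,0.08],
    [0,0,0.12],
  ],
  gripper=[0.21,0.21,0.21],
)

```text
t: 12.45
tool_pos: [504.0, -86.4, 148.6]
tcp_rot: [-0.0, -0.662, 0.75, 0.001]
force: [-0.1, 1.1, -2.0]
finger_gap: 18.1
```

```bash
python3 -c "
from h import *
st();plane('w16');st()"
```

```text
t 12.45 pos [504.  -86.4 148.6] yaw -97.16 F [-0.06  1.14 -1.99] M [0.098 0.006 0.052] gap 18.13 q [-0.53  0.09  0.69  1.92 -0.06  1.16 -1.52]
flange top plane: slope x,y [0.002 0.   ] z centre 139.0 3785 4722
t 12.5 pos [504.  -86.3 148.6] yaw -97.23 F [-0.56  0.52 -0.9 ] M [0.025 0.01  0.06 ] gap 17.95 q [-0.53  0.09  0.69  1.92 -0.06  1.16 -1.52]
```

Request:
carry_out(
  translation=[
    [0.02,-0.08,0],
    [0.02,-0.08,0],
    [0.02,-0.08,0],
  ],
  rot=[
    [0,0,0.03],
    [0,0,0.06],
    [0,0,0.09],
  ],
  gripper=[0.21,0.21,0.21],
)

```text
t: 12.88
tool_pos: [504.4, -85.8, 148.6]
tcp_rot: [-0.0, -0.626, 0.779, 0.001]
force: [-3.5, 3.4, 1.7]
finger_gap: 18.0
```

```bash
python3 -c "
from h import *
st();plane('w17');look('w18');st()"
```

```text
t 12.88 pos [504.4 -85.8 148.6] yaw -102.43 F [-3.49  3.4   1.68] M [0.608 0.546 0.227] gap 18.0 q [-0.54  0.09  0.69  1.92 -0.07  1.16 -1.61]
flange top plane: slope x,y [0. 0.] z centre 139.0 3732 4689
t 12.93 pos [504.4 -85.9 148.6] yaw -102.48 F [-3.88  3.55  2.21] M [0.614 0.676 0.213] gap 18.12 q [-0.54  0.09  0.69  1.92 -0.07  1.16 -1.61]
[ -3.6  -0.   24.7 115.  191. ]
bar top z 190.9 flange top z 4096 [138.3 139.1 144.3]
t 12.97 pos [504.4 -85.9 148.6] yaw -102.37 F [-3.51  3.43  1.5 ] M [0.692 0.687 0.151] gap 17.85 q [-0.54  0.09  0.69  1.92 -0.07  1.16 -1.61]
```

Request:
carry_out(
  translation=[
    [-0.02,0.04,0],
    [-0.02,0.04,0],
  ],
  rot=[
    [0,0,0.02],
    [0,0,0.03],
  ],
  gripper=[0.21,0.21],
)

```text
t: 13.22
tool_pos: [504.2, -85.9, 148.6]
tcp_rot: [-0.0, -0.615, 0.789, 0.001]
force: [-1.5, 1.1, 0.9]
finger_gap: 18.1
```

```bash
python3 -c "
from h import *
st();plane('w19');st()
eyes.get_image('wrist');st()"
```

```text
t 13.22 pos [504.2 -85.9 148.6] yaw -104.14 F [-1.46  1.15  0.92] M [0.276 0.387 0.236] gap 18.14 q [-0.54  0.09  0.69  1.92 -0.07  1.16 -1.64]
flange top plane: slope x,y [ 0.001 -0.001] z centre 139.1 3756 4725
t 13.28 pos [504.2 -85.9 148.6] yaw -104.15 F [-1.96  1.15 -0.27] M [0.136 0.285 0.211] gap 17.55 q [-0.54  0.09  0.69  1.92 -0.07  1.16 -1.64]
t 13.32 pos [504.2 -85.9 148.6] yaw -104.12 F [-2.38  0.54  0.71] M [0.186 0.241 0.201] gap 18.09 q [-0.54  0.09  0.69  1.92 -0.07  1.16 -1.64]
```

View pics/w19c.png

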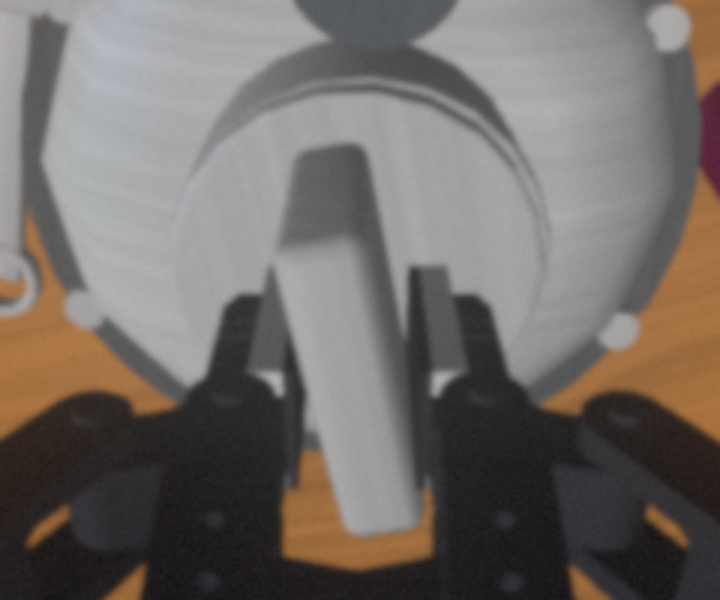

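Request:
carry_out(
  translation=[
    [0,0.01,0],
    [0,0.01,0],
  ],
  rot=[
    [0,0,0.03],
    [0,0,0.03],
  ],
  gripper=[0.21,0.21],
)

```text
t: 13.58
tool_pos: [504.0, -86.1, 148.6]
tcp_rot: [-0.001, -0.603, 0.798, 0.001]
force: [-2.4, 0.8, 1.8]
finger_gap: 18.1
```

```bash
cat >> h.py <<'E'
def bar(name):
    p,d,W=wcloud(name); s=arm.state(); L=(W-s['tool_pos'])@rot(s['tcp_rot']).as_matrix()
    m=(d>0)&(W[...,2]>181)&(W[...,2]<185)&(abs(L[...,0])<14)
    o=[]
    for lo,hi in [(-26,-14),(14,26)]:
        k=m&(L[...,1]>lo)&(L[...,1]<hi)
        if k.sum()<20: print('few');return
        a=np.percentile(L[k][:,0],[2,98]); o.append((L[k][:,1].mean(),a.mean(),np.ptp(a)))
    r=np.arctan2(-(o[1][1]-o[0][1]),o[1][0]-o[0][0])
    print('rel',r.round(3),'plug world angle rad',(np.radians(yaw())+np.pi/2-r).round(3),'centre',np.round((o[0][1]+o[1][1])/2,2),'widths',o[0][2].round(1),o[1][2].round(1))
E
python3 -c "
from h import *
st();plane('w20');st();bar('w21');st()"
```

```text
t 13.57 pos [504.  -86.1 148.6] yaw -105.87 F [-2.42  0.79  1.78] M [0.17  0.348 0.215] gap 18.06 q [-0.54  0.09  0.7   1.92 -0.07  1.16 -1.67]
flange top plane: slope x,y [0.003 0.   ] z centre 139.0 3784 4752
t 13.62 pos [503.9 -86.1 148.6] yaw -105.86 F [-2.46  0.57  0.54] M [0.16  0.379 0.251] gap 18.05 q [-0.54  0.09  0.7   1.92 -0.07  1.16 -1.67]
rel -0.186 plug world angle rad -0.091 centre 0.75 widths 13.6 12.7
t 13.68 pos [504.  -86.1 148.6] yaw -105.85 F [-2.01  0.68  1.1 ] M [0.188 0.425 0.201] gap 17.8 q [-0.54  0.09  0.7   1.92 -0.07  1.16 -1.67]
```

Request:
carry_out(
  translation=[
    [0,0.02,0],
    [0,0.02,0],
  ],
  rot=[
    [0,0,0.03],
    [0,0,0.04],
  ],
  gripper=[0.21,0.21],
)

```text
t: 13.92
tool_pos: [503.6, -86.2, 148.6]
tcp_rot: [-0.001, -0.586, 0.81, 0.001]
force: [-2.9, 0.1, 1.6]
finger_gap: 17.9
```

```bash
python3 -c "
from h import *
st();bar('w22');st();bar('w23');st()"
```

```text
t 13.93 pos [503.6 -86.2 148.6] yaw -108.19 F [-2.85  0.07  1.6 ] M [0.108 0.596 0.31 ] gap 17.95 q [-0.54  0.09  0.7   1.92 -0.06  1.16 -1.71]
rel -0.194 plug world angle rad -0.124 centre 0.96 widths 13.5 12.6
t 13.97 pos [503.6 -86.2 148.6] yaw -108.19 F [-2.7  -0.15  0.65] M [0.099 0.604 0.256] gap 17.85 q [-0.54  0.09  0.7   1.92 -0.06  1.16 -1.71]
rel -0.199 plug world angle rad -0.118 centre 0.88 widths 13.1 12.7
t 14.03 pos [503.6 -86.1 148.6] yaw -108.15 F [-3.54 -0.33  0.53] M [0.119 0.533 0.323] gap 17.52 q [-0.54  0.09  0.7   1.92 -0.06  1.16 -1.71]
```

Request:
carry_out(
  translation=[
    [0,0.02,0],
    [0,0.02,0],
  ],
  rot=[
    [0,0,0.02],
    [0,0,0.03],
  ],
  gripper=[0.21,0.21],
)

```text
t: 14.28
tool_pos: [503.4, -86.2, 148.6]
tcp_rot: [-0.001, -0.574, 0.819, 0.001]
force: [-3.0, 0.5, 1.8]
finger_gap: 17.9
```

```bash
python3 -c "
from h import *
st();bar('w24');st();plane('w25');st()"
```

```text
t 14.28 pos [503.4 -86.2 148.6] yaw -109.91 F [-2.96  0.49  1.77] M [0.093 0.525 0.38 ] gap 17.89 q [-0.54  0.09  0.7   1.92 -0.06  1.16 -1.74]
rel -0.202 plug world angle rad -0.146 centre 0.82 widths 13.2 12.7
t 14.32 pos [503.4 -86.2 148.6] yaw -109.92 F [-2.73  0.66  1.78] M [0.039 0.519 0.386] gap 17.81 q [-0.54  0.09  0.7   1.92 -0.06  1.16 -1.74]
flange top plane: slope x,y [ 0.003 -0.002] z centre 139.0 3906 4854
t 14.38 pos [503.4 -86.2 148.6] yaw -109.89 F [-2.63  0.95  1.45] M [0.01  0.599 0.354] gap 17.97 q [-0.54  0.09  0.7   1.92 -0.06  1.16 -1.74]
```

Request:
carry_out(
  translation=[
    [0,0,0],
    [0,0,0],
    [0,0,0],
    [0,0,0],
    [0,0,0],
    [0,0,0],
  ],
  rot=[
    [0,0,-0.04],
    [0,0,-0.08],
    [0,0,-0.13],
    [0,0,-0.17],
    [0,0,-0.17],
    [0,0,-0.17],
  ],
  gripper=[0.21,0.21,0.21,0.21,0.3,0.45],
)

```text
t: 15.12
tool_pos: [503.8, -86.3, 148.7]
tcp_rot: [-0.0, -0.641, 0.767, 0.001]
force: [-0.0, -0.6, -0.4]
finger_gap: 38.5
```

```bash
python3 -c "
from h import *
st();bar('w26');plane('w27')"
```

```text
t 15.12 pos [503.8 -86.3 148.7] yaw -100.21 F [-0.03 -0.58 -0.41] M [ 0.013  0.007 -0.019] gap 38.49 q [-0.53  0.09  0.69  1.92 -0.06  1.16 -1.57]
rel -0.029 plug world angle rad -0.149 centre 0.7 widths 12.7 12.2
flange top plane: slope x,y [ 0.002 -0.   ] z centre 139.0 4918 5903
```

View pics/w27c.png

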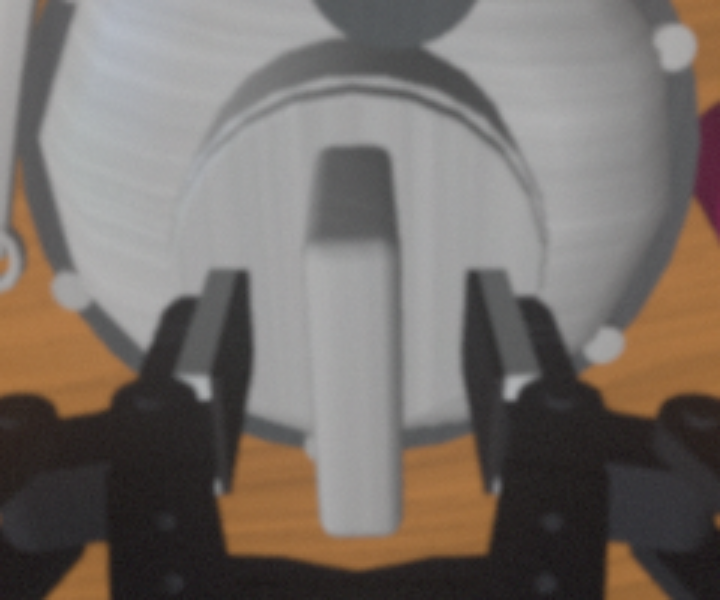

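```bash
python3 -c "
from h import *
st();bar('w28');bar('w29');print(toward([504.4,-86.6,149],-100.2))"
```

```text
t 15.22 pos [503.6 -86.3 148.7] yaw -100.19 F [-0.54  0.29 -0.37] M [-0.005  0.011  0.014] gap 38.24 q [-0.53  0.09  0.69  1.92 -0.06  1.16 -1.57]
rel -0.032 plug world angle rad -0.145 centre 0.75 widths 12.7 12.6
rel -0.029 plug world angle rad -0.148 centre 0.7 widths 12.7 12.2
([0.02, -0.1, -0.04], [0.002, 0.0, 0.001])
```

Request:
carry_out(
  translation=[
    [0.06,-0.08,0],
    [0.06,-0.08,0],
    [0.06,-0.08,0],
    [0.06,-0.08,0],
    [0.06,-0.08,0],
    [0.06,-0.08,0],
    [0.06,-0.08,0],
  ],
  rot=[
    [0,0,0],
    [0,0,0],
    [0,0,0],
    [0,0,0.04],
    [0,0,0.08],
    [0,0,0.12],
    [0,0,0.15],
  ],
  gripper=[0.35,0.25,0.21,0.21,0.21,0.21,0.21],
)

```text
t: 16.2
tool_pos: [504.0, -86.3, 148.6]
tcp_rot: [-0.001, -0.582, 0.813, 0.001]
force: [-1.3, 2.0, 0.7]
finger_gap: 17.6
```

```bash
python3 -c "
from h import *
st();bar('w30');st();bar('w31');st()"
```

```text
t 16.2 pos [504.  -86.3 148.6] yaw -108.8 F [-1.3   2.    0.75] M [0.309 0.236 0.143] gap 17.61 q [-0.54  0.09  0.7   1.92 -0.07  1.16 -1.72]
rel -0.181 plug world angle rad -0.148 centre 0.79 widths 13.4 12.7
t 16.25 pos [504.  -86.3 148.6] yaw -108.84 F [-1.43  2.79  0.42] M [0.322 0.186 0.096] gap 17.87 q [-0.54  0.09  0.7   1.92 -0.07  1.16 -1.72]
rel -0.18 plug world angle rad -0.147 centre 0.77 widths 13.4 12.7
t 16.3 pos [504.  -86.3 148.5] yaw -108.74 F [-0.96  2.53  1.59] M [0.4   0.22  0.095] gap 17.94 q [-0.54  0.09  0.7   1.92 -0.07  1.16 -1.72]
```

Request:
carry_out(
  translation=[
    [-0.02,0.01,0],
    [-0.02,0.01,0],
  ],
  rot=[
    [0,0,0.02],
    [0,0,0.03],
  ],
  gripper=[0.21,0.21],
)

```text
t: 16.55
tool_pos: [503.9, -86.4, 148.6]
tcp_rot: [-0.001, -0.57, 0.821, 0.001]
force: [-0.6, 0.1, 0.4]
finger_gap: 18.3
```

```bash
python3 -c "
from h import *
st();bar('w32');st();bar('w33');st()"
```

```text
t 16.55 pos [503.9 -86.4 148.6] yaw -110.45 F [-0.6   0.13  0.38] M [-0.021  0.182  0.365] gap 18.35 q [-0.54  0.09  0.7   1.92 -0.07  1.16 -1.75]
rel -0.202 plug world angle rad -0.155 centre 0.79 widths 13.4 12.7
t 16.6 pos [503.9 -86.3 148.6] yaw -110.47 F [-0.87  0.05  0.33] M [-0.002  0.121  0.371] gap 18.35 q [-0.54  0.09  0.7   1.92 -0.07  1.16 -1.75]
rel -0.201 plug world angle rad -0.156 centre 0.87 widths 13.2 12.8
t 16.65 pos [504.  -86.3 148.6] yaw -110.44 F [-1.56 -0.97  0.83] M [0.056 0.179 0.386] gap 17.99 q [-0.54  0.09  0.7   1.92 -0.07  1.16 -1.75]
```

Request:
carry_out(
  translation=[
    [0,0,0],
    [0,0,0],
  ],
  rot=[
    [0,0,0.02],
    [0,0,0.03],
  ],
  gripper=[0.21,0.21],
)

```text
t: 16.9
tool_pos: [503.8, -86.4, 148.6]
tcp_rot: [-0.001, -0.558, 0.83, 0.001]
force: [-1.9, 0.6, 1.1]
finger_gap: 18.2
```

```bash
python3 -c "
from h import *
st();bar('w34');st();bar('w35');st()"
```

```text
t 16.9 pos [503.8 -86.4 148.6] yaw -112.19 F [-1.87  0.62  1.08] M [0.033 0.294 0.551] gap 18.23 q [-0.55  0.09  0.7   1.92 -0.07  1.16 -1.78]
rel -0.206 plug world angle rad -0.181 centre 0.82 widths 13.4 13.0
t 16.95 pos [503.8 -86.4 148.6] yaw -112.2 F [-1.62 -0.16  1.12] M [0.041 0.248 0.564] gap 17.8 q [-0.55  0.09  0.7   1.92 -0.07  1.16 -1.78]
rel -0.202 plug world angle rad -0.184 centre 0.77 widths 13.3 12.8
t 17.0 pos [503.8 -86.4 148.5] yaw -112.17 F [-1.39  0.43  1.74] M [0.077 0.237 0.534] gap 18.24 q [-0.55  0.09  0.7   1.92 -0.07  1.16 -1.78]
```

Request:
carry_out(
  translation=[
    [0,0,0],
    [0,0,0],
    [0,0,0],
    [0,0,0],
    [0,0,0],
    [0,0,0],
  ],
  rot=[
    [0,0,-0.04],
    [0,0,-0.09],
    [0,0,-0.14],
    [0,0,-0.19],
    [0,0,-0.19],
    [0,0,-0.19],
  ],
  gripper=[0.21,0.21,0.21,0.21,0.3,0.45],
)

```text
t: 17.75
tool_pos: [503.9, -86.6, 148.6]
tcp_rot: [-0.001, -0.634, 0.774, 0.001]
force: [-0.4, -0.2, 0.7]
finger_gap: 38.5
```

```bash
python3 -c "
from h import *
st();bar('w36');plane('w37');bar('w38')"
```

```text
t 17.75 pos [503.9 -86.6 148.6] yaw -101.37 F [-0.4  -0.25  0.7 ] M [-0.045  0.031  0.057] gap 38.5 q [-0.54  0.09  0.69  1.92 -0.06  1.16 -1.59]
rel -0.02 plug world angle rad -0.178 centre 0.6 widths 12.6 12.5
flange top plane: slope x,y [0. 0.] z centre 139.0 4884 5899
rel -0.019 plug world angle rad -0.178 centre 0.76 widths 12.9 12.2
```

Request:
carry_out(
  translation=[
    [0,0,-0.5],
    [0,0,-2],
    [0,0,-5],
    [0,0,-9],
    [0,0,-13],
    [0,0,-15],
    [0,0,-15],
    [0,0,-15],
  ],
  rot=[
    [0,0,0],
    [0,0,0],
    [0,0,0],
    [0,0,0],
    [0,0,0],
    [0,0,0],
    [0,0,0],
    [0,0,0],
  ],
  gripper=[0.45,0.45,0.45,0.45,0.45,0.45,0.45,0.45],
)

```text
t: 18.9
tool_pos: [503.9, -86.5, 298.0]
tcp_rot: [-0.001, -0.634, 0.773, 0.002]
force: [-0.1, -0.4, -0.8]
finger_gap: 38.2
```

```bash
python3 -c "
from h import *
st();plane('w40')
p,d=eyes.get_image('scene'); cv2.imwrite('pics/s2.png',p);cv2.imwrite('pics/s2c.png',cv2.resize(p[150:260,140:300],None,fx=5,fy=5))
st()"
```

```text
t 18.9 pos [503.9 -86.5 298. ] yaw -101.32 F [-0.09 -0.38 -0.81] M [0.015 0.004 0.017] gap 38.23 q [-0.56 -0.02  0.68  1.7   0.01  1.46 -1.65]
flange top plane: slope x,y [0.001 0.   ] z centre 139.2 1956 2193
t 19.0 pos [503.7 -86.5 297.5] yaw -101.32 F [-0.1  -0.79 -0.05] M [ 0.003 -0.005 -0.051] gap 38.56 q [-0.56 -0.02  0.68  1.7   0.01  1.46 -1.65]
```

View pics/s2c.png

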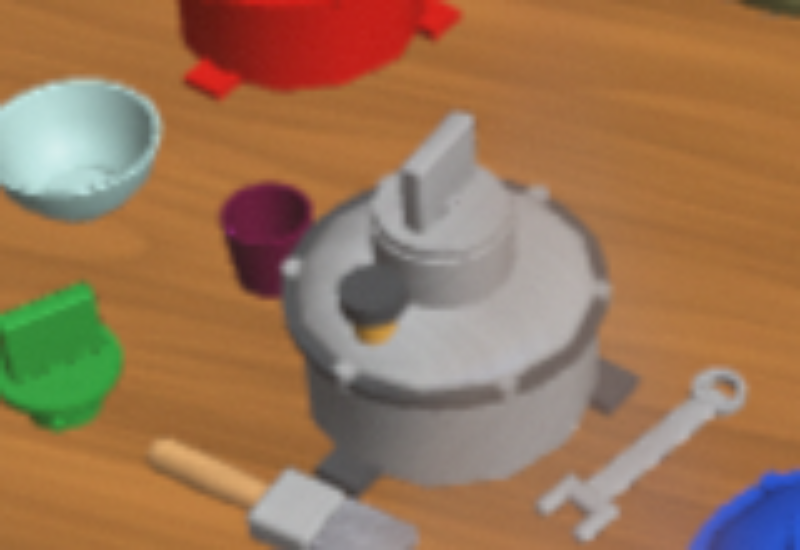

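View pics/w40.png

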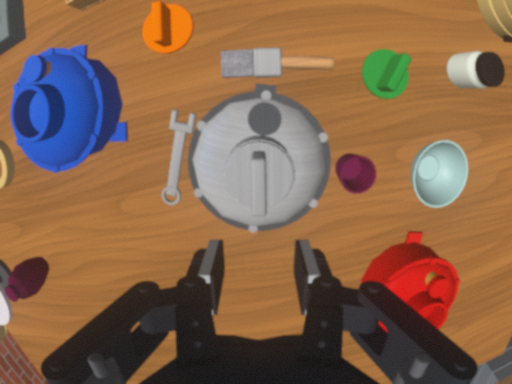

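```bash
python3 -c "
from h import *
print(arm.sign_off());st()"
```

```text
the job is handed in; nothing more can be done
None
the job is handed in; nothing more can be done
```

The plug is home on the neck rim, nipped up and released, and the job was handed in at about 19 s with the gripper clear above it. The one thing I could not confirm is the bush reading at the final nip.

- **Backing off:** I held the bar loosely between the jaws, so the plug was never gripped or lifted. I turned it anticlockwise about 1.1 rad, with wrist torque up to about 0.13 N m. It tilted briefly at the notch, so I eased off the load. It then dropped level, about 10 mm.
- **Running in:** I turned it clockwise and the flange went down at about 6.4 mm per rad until it stopped sinking. In the last wrist picture the flange is level with its top at 139.2 mm. The expected height is 138, and the camera read about 0.6 to 0.9 mm high earlier. The scene picture shows it seated on the rim.
- **Nipping up:** The first nip reached 0.37 N m at the wrist. The plug did not spring back when released, so I judged that much of that torque was rim friction and nipped it again to about 0.55 N m.
- **Bush reading (not confirmed):** The bush cannot be seen directly. From the lack of spring-back I estimate it took about 0.2 to 0.3 N m, or -0.05 to -0.08 rad. If the bush had taken the full wrist torque, it would have read about -0.14 rad. That is past the snug range but still under the 0.15 rad limit.
- **Surroundings:** The things around the pot look unmoved in the final scene and wrist pictures. I judged this by eye, without measuring positions.

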